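Slide the box open and point out the door key

ROBOT

A 6-joint arm with a two-finger parallel gripper is mounted at the origin on the work surface. World frame = base frame: x ahead of the robot, y to its left, z up, the work surface at z = 0. Lengths are in mm, angles in degrees, forces in N, time in s.
With the tool pointing down it reaches from about 350 to 850 mm from the base axis. Payload 8.1 kg.
Tool frame: the origin (TCP) lies between the finger pads, 19 mm behind the fingertips; this is the grasp point; z points along the fingers, y is the line along which they close (so a half turn about z gives the same grasp; the last joint's range is limited). The gripper opens to 85 mm and grips with 20 to 120 N. Pads are 22 mm wide; open, the fingers measure 114 mm over their backs; the gripper's body (76 mm by 85 mm) begins 54 mm behind the grasp point. The pads swing forward as they close: fully open they stand 13 mm farther back than shut.
Start: joints at [-78.117, 7.471, 85.268, -0, 87.261, -4.893], TCP at [173.201, -574.462, 249.992] pointing down, gripper open.
Joint ranges: [-169.43, 169.43], [-51.17, 129.36], [1.28, 143.12], [-76.62, 256.62], [0, 156.53], [-152.29, 152.29]. Speed limits (degrees/s): [136.94, 136.94, 159.86, 180, 180, 180].

INTERFACE

Orientations are given as [roll, pitch, yaw] about the fixed x, y, z axes, in that order (R = Rz(yaw) Ry(pitch) Rx(roll)).
In Python, from bench import sensors, optics, r gives the robot as it stands.
- The arm moves only by the tool apply_moves, never from a script. Its argument "targets" is a list of rows, each a list of 7 numbers: the shift along the tool's x, y, z in mm, then the turn, a rotation vector about the tool's x, y, z in rad, then the closure, from 0 (fully open) to 1 (shut). In form: [[x, y, z, wx, wy, wz, claw], ...]. A call has 1 to 20 rows; each row shifts and turns the commanded pose from where the row before left it, along the tool's axes as they then stand; what a row does not reach is not made up. A row lasts 1/8 s, in which the tool goes at most 62.5 mm and 10.7 degrees, less where a joint would pass 70% of its speed; a pose out of reach is approached as far as the arm can. A call is refused whole if a number of a shift passes 62.5 or a number of a turn 0.188, either way. A call with a gripper value outside its range is refused whole. The fingers move at their own pace and stop on an object; "force" is the grip in N (left out, the last holds). Time passes only in rows, so rows that do not move let the fingers close. It gives the time, the measured TCP pose, the force, the opening and the grip force at its end, in the units of the state.
- sensors.sense(): the state, without advancing time (a new reading comes with each control period).
- optics.snapshot(name): name is "scene" or "top" or "wrist"; returns the picture (480x640x3 uint8, red, green, blue); there is no depth.
- optics.get_calibration(name): a dict with "camera_matrix" (3x3 intrinsics, pixels), "pose" (4x4, takes a point from camera to world coordinates). Camera axes: x right, y down, z forward; pixel columns grow to the right and rows downward; lengths in mm; the calibration is good to about 2 mm. A picture is of the moment at which its call begins: read the wrist's pose just before it. get_calibration takes no time and is no camera call; for the wrist camera it gives the pose at the moment of the call.
- r.hand_in(): hands the job in; it is judged then, once.
The state is a dict: "time": time; "joint_pos": joint angles; "qd": joint speeds; "joint_efforts": joint torques, N m; "tool_pos": TCP position; "tcp_rot": TCP orientation; "ft_force": force on the tool from outside, world axes, zero at the start; "wrist_torque": the same for the moment, N m; "finger_gap": finger opening in mm; "grip_force": force on a finger pad.
Only numpy, scipy, OpenCV 4.12 (cv2) and the standard library are available. Lean on these libraries where they do the work, as an engineer would, in place of code of your own. Each camera call takes 0.05 s, during which the arm holds its last target. There are 200 camera calls.

TASK

Show me where the door key is: push the black box's half-open sliding lid fully open with the fingertips, then point down at the key lying in the box, fingertips over its middle and within about five centimetres above it, without touching it. Keep pointing for about two seconds and finish still pointing there, touching nothing. Do not pick anything up, and leave all the other things where they are.

Things in the scene. Friction and masses are not known exactly. Their poses are not given: they have to be found in the camera images.
- box: Black plastic box fixed on the pine crate's top (170 mm above the table): 110 (x) x 220 (y) x 40 mm high, walls 4 mm, side rails along y up to 48 mm. Origin: centre of underside. Two cross walls part it into three compartments, each 68 (y) x 102 (x) mm, centres at y = -72, 0, +72 mm, floor 5 mm above the origin. Its flat black lid slides open to the box's +y.
- lid (a joint): Travel of the lid along the box's +y in m: 0 shut, 0.19 fully open at its end stop (sticking out past the box's +y end). Starts half back, 0.07 to 0.11. About 2 N of friction (more when fast); stays where left. Lid 102 x 214 x 5 mm, top face 46 mm above the box's origin.
- lid_step (a point): Thumb step across the lid's top: an upright face 92 mm wide (box x), 12 mm high (46 to 58 mm above the box's origin), looking to the box's -y, a 50 mm ramp falling away behind it. Point: middle of that face, 52 mm above the box's origin, 70 mm from the lid's -y edge; moves with the lid, axes as the box's. Push it towards the box's +y to open.
- key: Door key, plain steel, flat in any one of the three compartments (the lid may hide it at first). 63 mm long, 4 mm thick: round 26 mm bow with a small hole at its -x end, straight 7 mm blade with three square teeth towards +x. Origin: middle of its length, underside; z up. Lies across the box (box x), turned up to 0.4 rad.
- hex_key: L-shaped hex key of plain 6 mm steel rod, 66 x 28 mm, lying flat in another compartment. Origin about its middle, underside. Not to be disturbed.
- snap_hook: Oval snap hook, a closed loop of 6 mm plain steel rod, 58 x 32 mm, lying flat in the remaining compartment. Origin at its centre, underside. Not to be disturbed.
- kettlebell: Green kettlebell, 110 mm wide, 148 mm high with its handle, 3 kg, on the crate's top at the far right (-y) corner. Origin: centre of its underside.
- grip_trainer: Red spring hand gripper lying flat, 130 x 102 x 22 mm, on the crate's top at the near right corner. Origin: its middle, underside.
- door_stop: Aluminium door stop, a cylinder of 44 mm diameter, 30 mm high with a rubber band, on the crate's top near its far (+x) edge. Origin: centre of its underside.
- polish_tin: Flat round metal tin, 76 mm diameter, 24 mm high, on the crate's top at the far left (+y) corner. Origin: centre of its underside.
- bottle: Aluminium drinking bottle, 70 mm diameter, 210 mm high, on the table left (+y) of the crate. Origin: centre of its underside.

How it is judged:
By the outcome, as a careful person would: the job done as asked, in the order asked, and still so for the second after the job is handed in, with the robot touching nothing.
It also fails if it takes over 42 s, if anything falls off the work surface, if the arm or the gripper's body presses on something with over 40 N, if the wrist force passes 120 N, or if a joint passes its speed limit or range.

## Working session

There is one attempt and no reset: what is moved stays moved. The work goes in short steps, Python scripts to look and compute and a tool call to move; the robot and the scene stay as the last step left them, time stands still between calls to the robot, and variables do not carry over. Pictures are saved under pics/ and viewed, at most 10 in all, crops included, and the job is handed in when it is done.

Besides the shell and the picture viewer there is one more tool, called after "Emit:" as a command line: name --pt "numbers of a row" for each row, then --argument value for the rest. apply_moves: Moves the arm, as the interface text tells. Its arguments: {"type":"object","properties":{"targets":{"type":"array"},"force":{"type":"number"}},"required":["targets"]}

```bash
mkdir -p pics
python3 - <<'E'
from bench import sensors, optics, r
import cv2,numpy as np
s=sensors.sense();print({k:np.round(v,2).tolist() for k,v in s.items()})
for n in ("scene","top"):
    im=optics.snapshot(n);cv2.imwrite(f"pics/{n}0.png",im[:,:,::-1])
    c=optics.get_calibration(n);print(n,np.round(c["camera_matrix"],1).tolist(),np.round(c["pose"],3).tolist())
E
```

```text
{'time': 0.0, 'joint_pos': [-78.12, 7.52, 85.33, -0.0, 87.26, -4.89], 'qd': [0.02, 0.01, 0.01, -0.11, 0.03, 0.15], 'joint_efforts': [0.0, -56.94, -50.05, -0.0, 0.01, -0.0], 'tool_pos': [173.07, -573.95, 248.91], 'tcp_rot': [-179.89, -0.01, 16.78], 'ft_force': [0.17, -0.37, 0.85], 'wrist_torque': [-0.0, -0.04, 0.06], 'grip_force': 0.0, 'finger_gap': 85.56}
scene [[515.7, 0.0, 320.0], [0.0, 515.7, 236.5], [0.0, 0.0, 1.0]] [[0.865, 0.375, -0.333, 1057.665], [0.502, -0.645, 0.577, -693.179], [0.001, -0.666, -0.746, 1193.206], [0.0, 0.0, 0.0, 1.0]]
top [[463.6, 0.0, 318.2], [0.0, 463.6, 243.8], [0.0, 0.0, 1.0]] [[0.0, -0.985, 0.174, 371.731], [-1.0, -0.001, -0.004, 100.054], [0.004, -0.174, -0.985, 1339.024], [0.0, 0.0, 0.0, 1.0]]
```

View pics/top0.png

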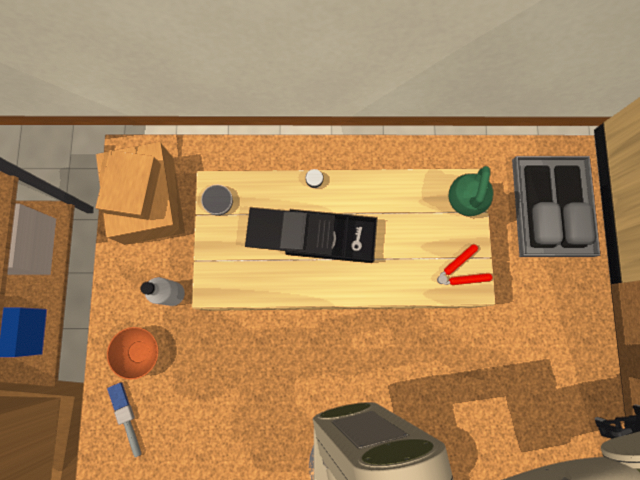

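View pics/scene0.png

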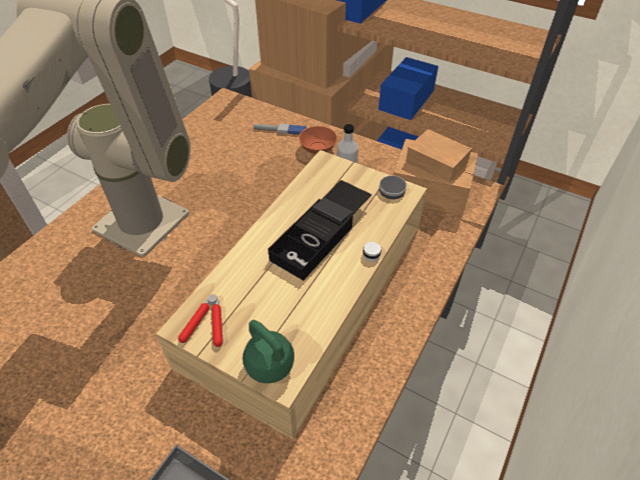

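Top view: box around (330,235), with the key at (357,238) in the -y compartment, the hook partly visible in the middle one, and the lid reaching left to column 246. I'll zoom in for precise corners.

Run:
```python
import cv2,numpy as np
a=cv2.imread("pics/top0.png")[195:275,235:390]
a=cv2.resize(a,None,fx=5,fy=5,interpolation=cv2.INTER_CUBIC)
a=(255*(a/255.)**0.45).astype('uint8')
for i in range(0,155,10): cv2.putText(a,str(235+i),(i*5,8),0,.3,(0,0,255));cv2.line(a,(i*5,10),(i*5,16),(0,0,255))
for i in range(0,80,10): cv2.putText(a,str(195+i),(0,i*5+4),0,.3,(0,0,255))
cv2.imwrite("pics/topz.png",a)
```

```text
(no output)
```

View pics/topz.png

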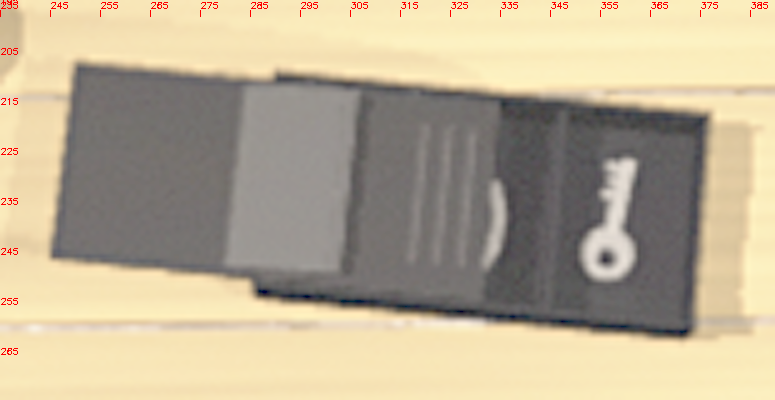

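The zoom shows the step face running (361,88)–(342,272) in crop pixels, the lid's -y edge (499,100)–(484,303), and the key from (628,157) at the tip to (604,283) at the bow end.

```bash
cat > h.py <<'E'
import numpy as np
from bench import sensors, optics, r
def ray(name,uv,z,c=None):
    c=c or optics.get_calibration(name);P=np.array(c["pose"])
    d=P[:3,:3]@np.linalg.solve(c["camera_matrix"],[uv[0],uv[1],1]);o=P[:3,3]
    return o+d*(z-o[2])/d[2]
E
python3 - <<'E'
from h import *
for n,p,z in [("box-y far",(710,113),218),("box-y near",(690,335),210),("box+y near",(256,296),218),("lid-y far",(499,100),216),("lid-y near",(484,303),216),
 ("step far",(361,88),228),("step near",(342,272),228),("lid+y far",(76,62),216),("lid+y near",(51,258),216),("tip",(628,157),178),("bow",(604,283),178)]:
    print(n,ray("top",(235+p[0]/5,195+p[1]/5),z).round(1))
E
```

```text
box-y far [635.5 -49.9 218. ]
box-y near [525.4 -38.7 210. ]
box+y near [543.4 174.2 218. ]
lid-y far [642.5  54.7 216. ]
lid-y near [540.4  62.6 216. ]
step far [645.6 123.1 228. ]
step near [553.7 131.9 228. ]
lid+y far [661.7 265.5 216. ]
lid+y near [562.5 275.2 216. ]
tip [621.7 -12.8 178. ]
bow [5.564e+02 4.000e-01 1.780e+02]
```

Emit:
apply_moves --pt "0 0 -12 0 0 -0.1696 1" --pt "0 0 -12 0 0 -0.1696 1" --pt "0 0 -12 0 0 -0.1696 1" --pt "0 0 -12 0 0 -0.1696 1" --pt "0 0 -12 0 0 -0.1696 1" --pt "0 0 -12 0 0 -0.1696 1" --pt "0 0 -12 0 0 -0.1696 1" --pt "0 0 0 0 0 0 1" --force 30

```text
time: 1.1
tool_pos: [173.3, -574.8, 334.7]
tcp_rot: [180.0, 0.1, 84.7]
ft_force: [-0.5, 0.1, -0.1]
finger_gap: -0.3
grip_force: 0.0
```

Emit:
apply_moves --pt "20 10 0 0 0 0 1" --pt "44 22.5 0 0 0 0 1" --pt "44 22.5 0 0 0 0 1" --pt "44 22.5 0 0 0 0 1" --pt "44 22.5 0 0 0 0 1" --pt "44 22.5 0 0 0 0 1" --pt "44 22.5 0 0 0 0 1" --pt "44 22.5 0 0 0 0 1" --pt "44 22.5 0 0 0 0 1" --pt "44 22.5 0 0 0 0 1" --pt "44 22.5 0 0 0 0 1" --pt "44 22.5 0 0 0 0 1" --pt "44 22.5 0 0 0 0 1" --pt "44 22.5 0 0 0 0 1" --pt "44 22.5 0 0 0 0 1" --pt "44 22.5 0 0 0 0 1" --pt "22 13 0 0 0 0 1" --pt "0 0 0 0 0 0 1" --pt "0 0 0 0 0 0 1"

```text
time: 3.48
tool_pos: [595.4, 91.4, 333.2]
tcp_rot: [-179.9, 0.0, 84.7]
ft_force: [-0.2, 0.5, 0.4]
finger_gap: 0.1
grip_force: 0.0
```

Run:
```python
from h import *
import cv2
c=optics.get_calibration("wrist");print(np.round(c["pose"],2).tolist(),np.round(c["camera_matrix"],0).tolist())
cv2.imwrite("pics/w1.png",(255*(optics.snapshot("wrist")[:,:,::-1]/255.)**.6).astype('uint8'))
```

```text
[[1.0, -0.09, -0.03, 602.89], [-0.09, -0.95, -0.31, 170.7], [-0.0, 0.31, -0.95, 457.12], [0.0, 0.0, 0.0, 1.0]] [[336.0, 0.0, 320.0], [0.0, 336.0, 244.0], [0.0, 0.0, 1.0]]
```

View pics/w1.png

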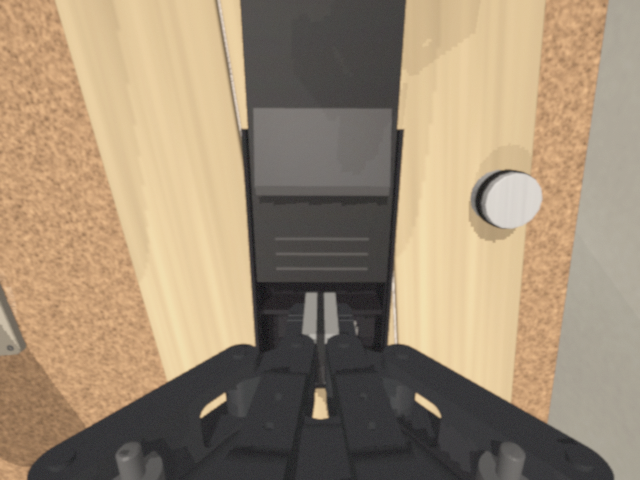

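The wrist view shows the step's top edge at row ~195 (columns 254–390) and the lid's edge at row ~282. The fingertips are at (320,293), centred on the box.

Run:
```python
from h import *
for p,z in [((254,195),228),((391,195),228),((256,282),216),((388,282),216),((243,130),218),((403,130),218),((320,293),314)]: print(p,ray("wrist",p,z).round(1))
```

```text
(254, 195) [554.  136.4 228. ]
(391, 195) [647.5 127.6 228. ]
(256, 282) [542.6  66.7 216. ]
(388, 282) [645.5  57.2 216. ]
(243, 130) [551.2 179.1 218. ]
(403, 130) [658.7 169.1 218. ]
(320, 293) [596.2 100.4 314. ]
```

Emit:
apply_moves --pt "0 2 20 0 0 0 1" --pt "0 0 20 0 0 0 1" --pt "0 0 20 0 0 0 1" --pt "0 0 15 0 0 0 1" --pt "0 0 10 0 0 0 1" --pt "0 0 5 0 0 0 1" --pt "0 0 3 0 0 0 1" --pt "0 0 0 0 0 0 1" --pt "0 0 0 0 0 0 1"

```text
time: 4.65
tool_pos: [598.2, 91.8, 241.6]
tcp_rot: [179.9, -0.0, 84.8]
ft_force: [0.2, 0.0, 0.5]
finger_gap: 0.1
grip_force: 0.0
```

Emit:
apply_moves --pt "5 0 0 0 0 0 1" --pt "5 0 0 0 0 0 1" --pt "5 0 0 0 0 0 1" --pt "5 0 0 0 0 0 1" --pt "5 0 0 0 0 0 1" --pt "5 0 0 0 0 0 1" --pt "5 0 0 0 0 0 1" --pt "5 0 0 0 0 0 1"

```text
time: 5.65
tool_pos: [601.5, 131.7, 241.0]
tcp_rot: [-180.0, 0.0, 84.8]
ft_force: [-0.8, -1.5, -0.3]
finger_gap: 0.1
grip_force: 1.1
```

Emit:
apply_moves --pt "5 0 1 0 0 0 1" --pt "5 0 0 0 0 0 1" --pt "5 0 0 0 0 0 1" --pt "5 0 0 0 0 0 1" --pt "5 0 0 0 0 0 1" --pt "5 0 0 0 0 0 1" --pt "5 0 0 0 0 0 1" --pt "5 0 0 0 0 0 1" --pt "5 0 0 0 0 0 1" --pt "5 0 0 0 0 0 1" --pt "5 0 0 0 0 0 1" --pt "5 0 0 0 0 0 1"

```text
time: 7.15
tool_pos: [607.0, 191.7, 240.0]
tcp_rot: [-180.0, 0.0, 84.8]
ft_force: [1.4, -2.0, 0.8]
finger_gap: 0.1
grip_force: 1.1
```

Emit:
apply_moves --pt "3 0 0 0 0 0 1" --pt "3 0 0 0 0 0 1" --pt "2 0 0 0 0 0 1"

```text
time: 7.52
tool_pos: [607.6, 199.5, 239.9]
tcp_rot: [-180.0, 0.0, 84.8]
ft_force: [0.8, -2.2, 1.2]
finger_gap: -0.3
grip_force: 1.0
```

Emit:
apply_moves --pt "2 0 0 0 0 0 1" --pt "2 0 0 0 0 0 1" --pt "2 0 0 0 0 0 1"

```text
time: 7.9
tool_pos: [608.2, 205.4, 240.0]
tcp_rot: [-180.0, 0.0, 84.8]
ft_force: [1.3, -1.8, 1.2]
finger_gap: -0.2
grip_force: 1.0
```

Emit:
apply_moves --pt "1.5 0 0 0 0 0 1" --pt "1.5 0 0 0 0 0 1"

```text
time: 8.15
tool_pos: [608.4, 206.6, 239.9]
tcp_rot: [-180.0, 0.2, 84.7]
ft_force: [-0.8, -13.9, 2.4]
finger_gap: -0.0
grip_force: 6.7
```

Emit:
apply_moves --pt "1.5 0 0 0 0 0 1" --pt "1 0 0 0 0 0 1"

```text
time: 8.4
tool_pos: [608.4, 206.8, 239.9]
tcp_rot: [-179.9, 0.4, 84.7]
ft_force: [-4.6, -21.8, 4.8]
finger_gap: 0.2
grip_force: 10.8
```

End stop reached (force rose to 22 N). Next I back off, rise and go over the key.

Emit:
apply_moves --pt "-6 0 0 0 0 0 1" --pt "-10 0 0 0 0 0 1" --pt "-10 0 -10 0 0 0 1" --pt "-15 0 -20 0 0 0 1" --pt "-20 0 -20 0 0 0 1" --pt "-25 0 -15 0 0 0 1" --pt "-25 0 0 0 0 0 1" --pt "-25 0 0 0 0 0 1" --pt "-25 0 0 0 0 0 1" --pt "-25 0 0 0 0 0 1" --pt "-20 0 0 0 0 0 1" --pt "-12 0 0 0 0 0 1" --pt "0 0 0 0 0 0 1" --pt "0 0 0 0 0 0 1"

```text
time: 10.15
tool_pos: [589.0, -5.8, 305.0]
tcp_rot: [-180.0, -0.0, 84.8]
ft_force: [0.8, -0.5, 0.3]
finger_gap: -0.0
grip_force: 0.0
```

Run:
```python
from h import *
import cv2
print(sensors.sense()["tool_pos"])
w=optics.snapshot("wrist")[:,:,::-1];t=optics.snapshot("top")[:,:,::-1]
w=w[100:400,120:520]
t=cv2.resize(t[190:280,220:400],(800,400),interpolation=cv2.INTER_CUBIC)
w=cv2.resize(w,(800,600))
g=lambda a:(255*(a/255.)**.5).astype('uint8')
cv2.imwrite("pics/w2.png",g(w));cv2.imwrite("pics/t2.png",g(t))
```

```text
[588.96558421  -5.79558714 305.03143084]
```

View pics/w2.png

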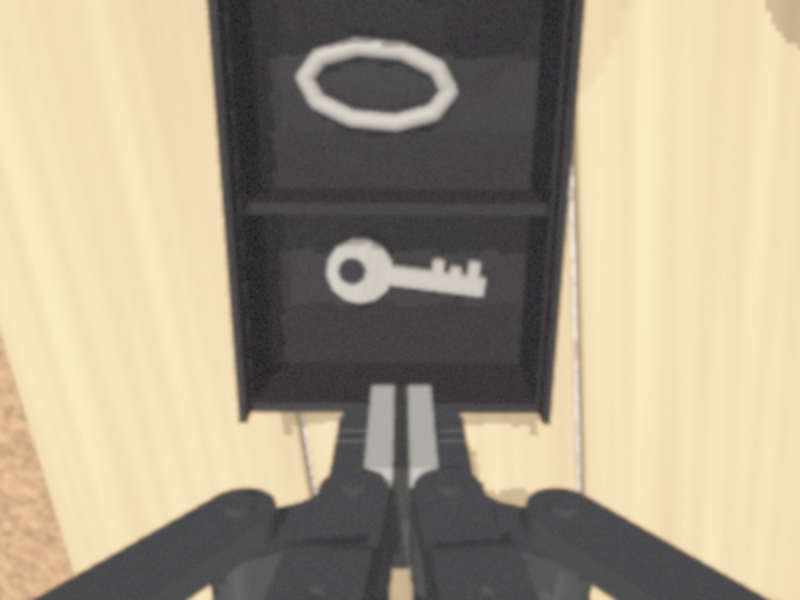

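View pics/t2.png

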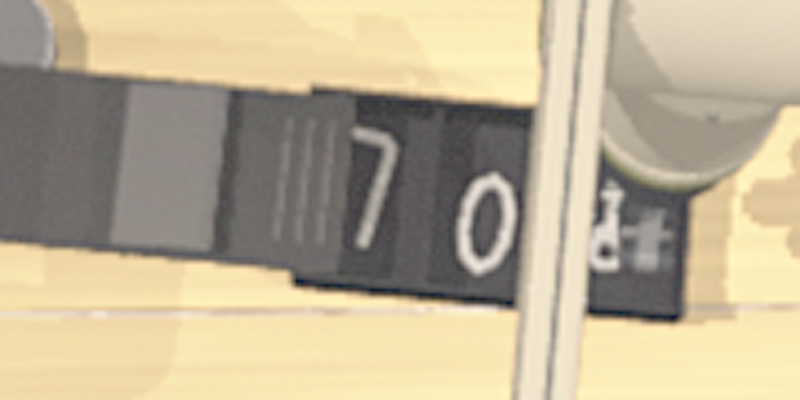

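The wrist view shows the key from (326,270) to (487,287) in crop pixels. The top view shows the lid fully back, with the hex key and hook exposed.

Run:
```python
from h import *
a=ray("wrist",(120+326/2,100+268/2),178);b=ray("wrist",(120+487/2,100+283/2),178);print(a,b,np.linalg.norm(a-b),(a+b)/2)
for p in [(243,420),(550,420)]: print(ray("wrist",(120+p[0]/2,100+p[1]/2),218))
```

```text
[560.83572089   4.34718142 178.        ] [622.79472163  -7.35737918 178.        ] 63.05485319822254 [591.81522126  -1.50509888 178.        ]
[530.51155596 -37.19906188 218.        ]
[638.05790677 -46.87706566 218.        ]
```

Emit:
apply_moves --pt "2 1.5 15 0 0 0 1" --pt "0 0 15 0 0 0 1" --pt "0 0 15 0 0 0 1" --pt "0 0 12 0 0 0 1" --pt "0 0 10 0 0 0 1" --pt "0 0 7 0 0 0 1" --pt "0 0 4 0 0 0 1" --pt "0 0 0 0 0 0 1" --pt "0 0 0 0 0 0 1"

```text
time: 11.38
tool_pos: [590.9, -4.5, 227.5]
tcp_rot: [180.0, -0.0, 84.8]
ft_force: [-0.6, 0.5, -0.2]
finger_gap: -0.0
grip_force: 0.0
```

Emit:
apply_moves --pt "0 0 0 0 0 0 1" --pt "0 0 0 0 0 0 1" --pt "0 0 0 0 0 0 1" --pt "0 0 0 0 0 0 1" --pt "0 0 0 0 0 0 1" --pt "0 0 0 0 0 0 1" --pt "0 0 0 0 0 0 1" --pt "0 0 0 0 0 0 1" --pt "0 0 0 0 0 0 1" --pt "0 0 0 0 0 0 1" --pt "0 0 0 0 0 0 1" --pt "0 0 0 0 0 0 1" --pt "0 0 0 0 0 0 1" --pt "0 0 0 0 0 0 1" --pt "0 0 0 0 0 0 1" --pt "0 0 0 0 0 0 1" --pt "0 0 0 0 0 0 1" --pt "0 0 0 0 0 0 1" --pt "0 0 0 0 0 0 1" --pt "0 0 0 0 0 0 1"

```text
time: 13.88
tool_pos: [590.6, -4.5, 227.0]
tcp_rot: [180.0, -0.0, 84.8]
ft_force: [-0.1, 0.0, 0.2]
finger_gap: 0.3
grip_force: 0.0
```

Run:
```python
from h import *
import cv2
w=optics.snapshot("wrist")[:,:,::-1]
cv2.imwrite("pics/w3.png",(255*(w/255.)**.5).astype('uint8'))
```

```text
(no output)
```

View pics/w3.png

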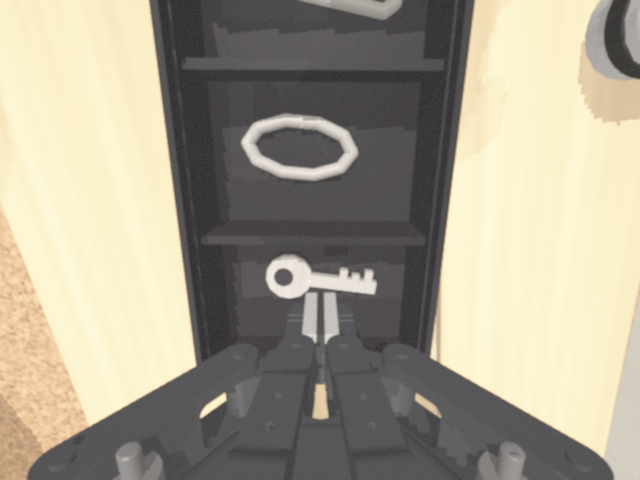

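The fingertips are at (320,293), just above the key's middle at (321,280) and about 29 mm over it. Nothing is being touched, and the hold has already lasted over two seconds.

```bash
python3 -c "
from bench import r
print(r.hand_in())"
```

```text
the job is handed in; nothing more can be done
None
```

The lid is pushed open to its end stop, and the closed fingertips are pointing down about 29 mm above the middle of the key, touching nothing; they held there for over two seconds, and I handed the job in at about 14 s.

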